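Hold the spring clamp open with the pull handle

TASK

Pick up the orange pull handle, drop its steel eye over the brass post on the clamp's sprung slide, and with it draw the slide out until its yellow pointers line up with the red index flags. Finish while still holding it there, so that a workpiece can be put between the jaws; work the slide only through the pull handle, never with the robot itself, do not shift the red flags, and leave the other things on the bench where they are.

Things in the scene. Friction and masses are not known exactly. Their poses are not given: they have to be found in the camera images.
- clamp: Green bench clamp fixed to the bench. Base 260 (x) x 120 (y) x 20 mm high; origin at the centre of the base's underside, z up. Its slide opens along the clamp's own -x, roughly towards the robot. A green crossbar at the front end (x -129 to -113 mm, 100 mm wide) rises to 42 mm; two guide rods (tops at 36 mm) run along x behind it; the jaws (fixed one centred at x +76 mm) are 80 mm wide and rise to 115 mm. The clamp turns up to 0.35 rad either way from facing the robot.
- slide (a joint): Opening of the sprung slide in m: 0 closed, grows as the slide is drawn out along the clamp's -x, hard stop at 0.078. A spring always pulls it shut: about 4 N when closed plus 90 N per metre of opening (about 7 to 10 N at the marks); it snaps back if let go.
- pointer (a point): Point on the slide's centre line, on its flat top face 65 mm above the bench, at the foot of the brass post and level along x with the two yellow pointers (4 mm wide, one on each side of the dark slide block). x axis as the clamp's. The slide block is 60 mm wide and its front edge lies 25 mm in front (clamp -x) of this point. With the slide closed it lies at clamp x -10 mm, y 0.
- post_tip (a point): Top of the upright brass post on the slide: diameter 10 mm, round-topped, standing 25 mm above the slide's top face (its tip 90 mm above the bench). It moves with the slide, and its axis passes through the pointer point.
- mark (a point): Point on the clamp's centre line, 65 mm above the bench, midway between the two red index flags (each 4 mm thick along x, 16 mm wide, standing beside the slide at 51 mm either side of the centre line, tops 66 mm above the bench). The slide is out to the mark when pointer coincides with it along the clamp's x. The flags are set 35 to 65 mm of opening from closed and stay put.
- puller: Pull handle lying flat and loose on the bench, about 0.2 kg: orange bar 90 long (own x) x 22 wide (y) x 26 mm high, origin at the centre of the bar's underside, own z up. A steel shank 16 mm wide and 6 mm thick runs on from the bar's +x end to a 42 x 42 mm steel eye plate, 6 mm thick, lying 10 to 16 mm above the bar's underside. It can be on either side of the clamp.
- eye (a point): Centre of the round hole (22 mm diameter, right through) in the eye plate, at the plate's underside: 110 mm along the puller's +x from its origin and 10 mm above its underside. Hung, the plate lies on the slide's top face round the post, the bar reaching out along the clamp's -x.
- angle: Bystander: bare aluminium angle, 120 mm long, 40 x 40 mm, loose on the bench, on the side of the clamp where the pull handle is not. Origin at the centre of its underside.
- can: Bystander: blue can with a paper label, 66 mm diameter, 160 mm high, standing on the bench. Origin at the centre of its underside.
- driver: Bystander: red-handled screwdriver lying on the bench, 160 mm long.
Not all that is in view belongs to the job. Of the things shaped like the puller, the orange one is meant.

How it is judged (in metres and radians):
On the way, in this order (a step that is already met when the one before it is completed fails the run):
1. the eye is down over the post while the slide is still (nearly) closed (horizontal distance between eye and post_tip below 0.009 m and z of eye in the frame of post_tip below -0.008 m and value of joint slide below 0.015 m), for 0.2 s.
2. the slide is drawn out to the mark by the pull handle and stays there (horizontal distance between eye and post_tip below 0.009 m and z of eye in the frame of post_tip below -0.008 m and x of pointer in the frame of mark between -0.005 and 0.005 m), for 0.5 s.
At the end, for the whole second after the job is handed in: The eye is over the post (centres within 9 mm, eye at least 8 mm below the post's tip), the pointers are within 5 mm of the red flags along the slide, the slide is still, and the fingers still grip the pull handle (over 2 N), which pulls on the slide (over 3 N) (all of step 2 and contact force between the fingers and puller above 2 N and contact force between puller and slide above 3 N and velocity of joint slide between -0.01 and 0.01 m/s); the arm keeps its last pose, push and grip.
It fails at once if the robot itself touches the slide (contact force between the arm and slide above 1 N).
It fails at once if the red flags are shifted (distance of mark from where it was at the start of the episode above 0.004 m).
It fails at once if the aluminium angle is disturbed (distance of angle from where it was at the start of the episode above 0.03 m).
It fails at once if the can is disturbed (distance of can from where it was at the start of the episode above 0.03 m).
It fails at once if the screwdriver is disturbed (distance of driver from where it was at the start of the episode above 0.03 m).
It also fails if it takes over 51 s, if anything falls off the work surface, if the arm or the gripper's body presses on something with over 40 N, if the wrist force passes 120 N, or if a joint passes its speed limit or range.

ROBOT

A 6-joint arm with a two-finger parallel gripper is mounted at the origin on the work surface. World frame = base frame: x ahead of the robot, y to its left, z up, the work surface at z = 0. Lengths are in m, angles in degrees, forces in N, time in s.
With the tool pointing down it reaches from about 0.4 to 0.925 m from the base axis. Payload 3.4 kg.
Tool frame: the origin (TCP) lies between the finger pads; the fingertips stand 19 mm ahead of it and the grasp point (between the pads) is the TCP; z points along the fingers, y is the line along which they close (so a half turn about z gives the same grasp; the last joint's range is limited). The gripper opens to 85 mm and grips with 20 to 120 N. Pads are 22 mm wide; open, the fingers measure 114 mm over their backs; the gripper's body (76 mm by 85 mm) begins 54 mm behind the grasp point. The pads swing forward as they close: fully open they stand 13 mm farther back than shut.
Start: joints at [71.648, 17.578, 86.31, -0, 76.112, -4.211], TCP at [0.14, 0.558, 0.25] pointing down, gripper open.
Joint ranges: [-179.03, 179.03], [-60, 130.46], [8.19, 133.38], [-81.62, 261.62], [5.75, 156.47], [-153.77, 153.77]. Speed limits (degrees/s): [147.25, 147.25, 180, 180, 180, 180].

INTERFACE

Orientations are given as a 3x3 rotation matrix whose columns are the frame's x, y, z axes.
In Python, from bench import r gives the robot as it stands.
- The arm moves only by the shell command python3 -m pendant 'ROWS' [OPENING]. ROWS is JSON, a list of rows, each an object of numbers: "dx", "dy", "dz": the shift along the tool's x, y, z in mm; "ax", "ay", "az": the turn, a rotation vector about the tool's x, y, z in rad. A call has 1 to 20 rows; each row shifts and turns the commanded pose from where the row before left it, along the tool's axes as they then stand; what a row does not reach is not made up. A row lasts 1/10 s, in which the tool goes at most 50 mm and 8.59 degrees, less where a joint would pass 70% of its speed; a pose out of reach is approached as far as the arm can. A call with a gripper value outside its range is refused whole. OPENING is the opening, from -1 (shut) to 1 (fully open), so that 0 is half open, set as the call begins (- or left out, the last holds). The fingers move at their own pace and stop on an object; the grip force is fixed at half the most. Time passes only in rows, so rows that do not move let the fingers close. It gives the time, the measured TCP pose, the force, the opening and the grip force at its end, in the units of the state.
- r.state(): the state, without advancing time (a new reading comes with each control period).
- r.read_camera(name): name is "scene" or "side" or "wrist"; returns the picture (420x560x3 uint8, red, green, blue); there is no depth.
- r.camera_params(name): a dict with "camera_matrix" (3x3 intrinsics, pixels), "D" ([k1, k2, p1, p2, k3] as OpenCV has them; the pictures are not rectified), "rvec" (rotation vector, rad) and "tvec" (3), from world to camera coordinates, as OpenCV has them; the wrist camera has in their place "hand_eye" (4x4, takes a point from camera to tool coordinates, whose origin is the TCP and whose axes are the flange's). Camera axes: x right, y down, z forward; pixel columns grow to the right and rows downward; lengths in m; the calibration is good to about 2 mm. A picture is of the moment at which its call begins: read the wrist's pose just before it. camera_params takes no time and is no camera call.
- r.sign_off(): hands the job in; it is judged then, once.
Trained networks look in the newest picture that a camera, given by its name, has taken for a name from the list of things; names that differ only in an ending like _2 or _b are one class to them, and where a whole thing is asked for, a point or a joint stands for the part that bears it (a point fixed in the world has none). Each returns a list of dicts, best first, with "confidence" (0 to 1); they miss things now and then, are a little off and sometimes report something else, mostly with a low value. They report only what shows in the picture. A call takes as long as a camera call. They do not tell look-alikes from the thing itself.
- r.recognise(thing, camera): "box" ([left, top, right, bottom] in pixels, round what is visible of it).
- r.regions_of(thing, camera): "pixels" (420x560 bool, what is visible of it) and "box" ([left, top, right, bottom] in pixels, round what is visible of it).
The state is a dict: "t": time; "joint_positions": joint angles; "dq": joint speeds; "joint_efforts": joint torques, N m; "tcp_pos": TCP position; "tool_rot": TCP orientation; "ft_force": force on the tool from outside, world axes, zero at the start; "wrist_torque": the same for the moment, N m; "finger_gap": finger opening in m; "grip_force": force on a finger pad.
Only numpy, scipy, OpenCV 4.12 (cv2) and the standard library are available. Lean on these libraries where they do the work, as an engineer would, in place of code of your own. Each camera call takes 0.05 s, during which the arm holds its last target. There are 200 camera calls.

## Working session

There is one attempt and no reset: what is moved stays moved. The work goes in short steps, Python scripts to look and compute and a shell command to move; the robot and the scene stay as the last step left them, time stands still between calls to the robot, and variables do not carry over. Pictures are saved under pics/ and viewed, at most 10 in all, crops included, and the job is handed in when it is done.

```bash
ls; mkdir -p pics; cat > h.py <<'E'
import numpy as np, cv2
from bench import r
def cam(n):
    p=r.camera_params(n); K=np.array(p["camera_matrix"]);D=np.array(p["D"])
    if "rvec" in p:
        R=cv2.Rodrigues(np.array(p["rvec"]))[0]; t=np.array(p["tvec"]).ravel()
    else:
        s=r.state(); H=np.array(p["hand_eye"]); T=np.eye(4); T[:3,:3]=s["tool_rot"]; T[:3,3]=s["tcp_pos"]
        M=np.linalg.inv(T@H); R=M[:3,:3]; t=M[:3,3]
    return K,D,R,t
def ray(c,uv):
    K,D,R,t=c
    u=cv2.undistortPoints(np.array(uv,float).reshape(-1,1,2),K,D).reshape(-1,2)
    d=np.c_[u,np.ones(len(u))]@R
    return -R.T@t,d
def onz(c,uv,z):
    o,d=ray(c,uv); return o+d*((z-o[2])/d[:,2])[:,None]
def proj(c,X):
    K,D,R,t=c
    return cv2.projectPoints(np.array(X,float).reshape(-1,3),cv2.Rodrigues(R)[0],t,K,D)[0].reshape(-1,2)
def shot(n,f):
    c=cam(n); im=r.read_camera(n); cv2.imwrite("pics/"+f,im[:,:,::-1]); return c,im
E
python3 - <<'E'
from h import *
print(r.state())
for n in ["scene","side"]:
    c,im=shot(n,n+"0.png"); print(n,-c[2].T@c[3], c[0])
    for th in ["clamp","slide","puller","angle","can","driver"]:
        for m in r.recognise(th,n)[:4]: print(n,th,np.round(m["box"]),round(m["confidence"],2))
a=cv2.imread("pics/scene0.png");b=cv2.imread("pics/side0.png")
print(cam("wrist"))
E
```

```text
pics
{'t': 0.0, 'joint_positions': array([ 7.16477446e+01,  1.76196954e+01,  8.63846889e+01, -1.82840502e-04,
        7.61123019e+01, -4.21347606e+00]), 'dq': array([-0.0350661 , -0.07576983,  0.10786334,  0.13109486,  0.03951885,
       -0.0427046 ]), 'joint_efforts': array([ 7.69445560e-04, -4.57543123e+01, -2.51913071e+01,  1.46098646e-04,
        1.34707993e-02,  3.80174271e-06]), 'tcp_pos': array([0.14028816, 0.55692313, 0.2494014 ]), 'tool_rot': array([[-9.69707049e-01,  2.44269997e-01, -6.38286443e-04],
       [ 2.44270787e-01,  9.69705132e-01, -1.93395059e-03],
       [ 1.46543533e-04, -2.03128025e-03, -9.99997926e-01]]), 'ft_force': array([-0.85054219,  0.21355917,  0.60191112]), 'wrist_torque': array([-0.05444676, -0.01409125, -0.03600001]), 'grip_force': 0.0, 'finger_gap': 0.08575628569671494}
scene [1.52152651 0.16340955 0.83275578] [[404.0001516   0.        276.6370966]
 [  0.        404.0001516 211.1820907]
 [  0.          0.          1.       ]]
scene clamp [254. 220. 322. 288.] 0.92
scene slide [269. 229. 306. 267.] 0.6
scene puller [232. 181. 274. 192.] 0.72
scene pu
[... 532 characters left out ...]
42. 327.] 0.95
side puller [274. 269. 342. 295.] 0.66
side angle [229. 134. 257. 170.] 0.69
side angle [304. 174. 334. 217.] 0.22
side can [301. 104. 322. 156.] 0.89
side can [274. 267. 345. 296.] 0.56
side driver [348. 259. 404. 276.] 0.73
(array([[336.47138419,   0.        , 278.79172973],
       [  0.        , 336.47138419, 209.35353501],
       [  0.        ,   0.        ,   1.        ]]), array([-0.01294981,  0.        ,  0.        ,  0.        ,  0.        ]), array([[ 2.43027012e-01,  9.70019316e-01, -6.30256390e-04],
       [ 9.34650959e-01, -2.33991934e-01,  2.67722543e-01],
       [ 2.59548564e-01, -6.56528796e-02, -9.63495845e-01]]), array([-0.57592651, -0.03563729,  0.37970094]))
```

View pics/scene0.png

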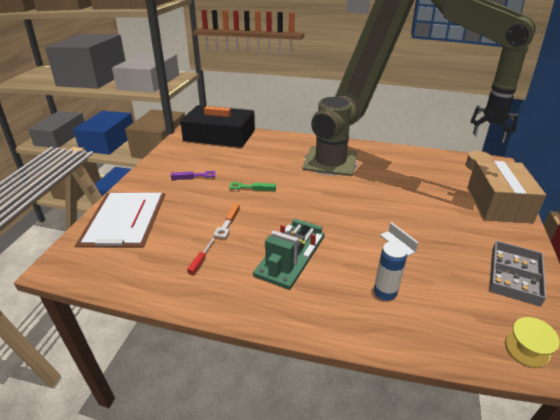

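View pics/side0.png

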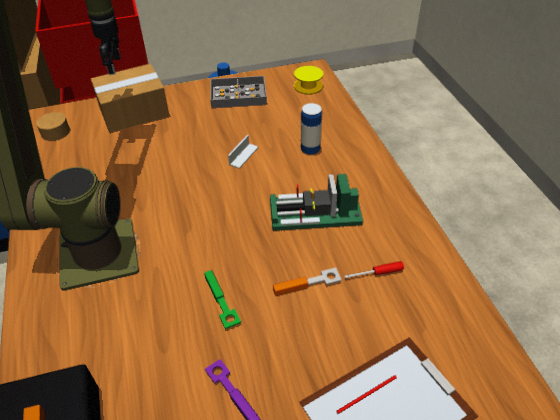

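The side view has three pull handles: orange at (308,282), green at (222,300) and purple at (232,390). The orange one at (308,282), which shows at (228,222) in the scene view, fits the description. I'll confirm it with a crop. The clamp is at (316,203) in the side view, and the screwdriver at (375,271) lies just beyond the orange eye.

```bash
python3 - <<'E'
from h import *
a=cv2.imread("pics/side0.png")
cv2.imwrite("pics/crop0.png",cv2.resize(a[165:305,250:415],None,fx=4.2,fy=4.2,interpolation=cv2.INTER_CUBIC))
c=cam("side");s=cam("scene")
print("puller bar ends,eye side",onz(c,[[276,288],[306,284],[331,277]],.013).round(3))
print("scene",onz(s,[[236,207],[228,222],[221,233]],.013).round(3))
print("clamp corners side",onz(c,[[273,227],[362,224],[271,196]],.02).round(3))
print("can, angle,driver",onz(c,[[311,152],[244,158],[348,277],[403,267]],.0).round(3))
E
```

```text
puller bar ends,eye side [[ 0.439 -0.265  0.013]
 [ 0.516 -0.276  0.013]
 [ 0.585 -0.273  0.013]]
scene [[ 0.439 -0.269  0.013]
 [ 0.528 -0.267  0.013]
 [ 0.588 -0.269  0.013]]
clamp corners side [[ 0.488 -0.065  0.02 ]
 [ 0.731 -0.128  0.02 ]
 [ 0.517  0.057  0.02 ]]
can, angle,driver [[ 0.705  0.24   0.   ]
 [ 0.486  0.276  0.   ]
 [ 0.632 -0.277  0.   ]
 [ 0.784 -0.29   0.   ]]
```

View pics/crop0.png

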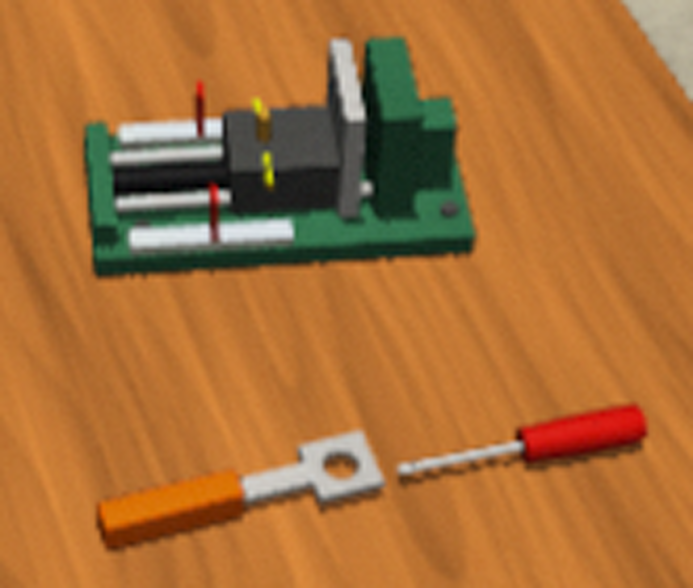

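The crop confirms the orange handle. Its bar is at about (0.475,-0.27) with the eye towards +x, and the clamp is yawed about -14°. The brass post is merged with the far pointer at crop (262,118). Next I'll move to a viewpoint over both.

```bash
python3 -m pendant '[{"az":-0.123},{"az":-0.123},{"dx":-34,"dy":-34},{"dx":-34,"dy":-34},{"dx":-34,"dy":-34},{"dx":-35,"dy":-34},{"dx":-35,"dy":-34},{"dx":-35,"dy":-34},{"dx":-35,"dy":-34},{"dx":-34,"dy":-34},{"dx":-34,"dy":-34},{"dx":-6,"dy":-45},{"dx":-6,"dy":-45},{"dx":-6,"dy":-45},{"dx":-6,"dy":-45},{"dx":-6,"dy":-45},{"dx":-5,"dy":-45},{"dx":-5,"dy":-45},{"dx":-5,"dy":-45},{"dx":-5,"dy":-40}]' 1
python3 -m pendant '[{},{},{}]'
python3 - <<'E'
from h import *
c,im=shot("wrist","w0.png"); s=r.state(); print(s["tcp_pos"],s["tool_rot"],s["joint_positions"])
for th in ["clamp","slide","puller","eye","post_tip","driver"]:
    for m in r.recognise(th,"wrist")[:3]: print(th,np.round(m["box"]),round(m["confidence"],2))
cv2.imwrite("pics/w0b.png",cv2.resize(im[:,:,::-1],(800,600),interpolation=cv2.INTER_CUBIC))
np.savez("w0.npz",K=c[0],D=c[1],R=c[2],t=c[3])
E
```

```text
[0.14051315 0.5575961  0.25034248] [[-9.69701576e-01  2.44292553e-01  3.94767022e-05]
 [ 2.44292555e-01  9.69701575e-01  6.18954095e-05]
 [-2.31600327e-05  6.96639406e-05 -9.99999997e-01]] [ 7.16481030e+01  1.75763697e+01  8.63076645e+01 -1.06126188e-03
  7.61118877e+01 -4.21161258e+00]schema error: expected keys dx, dy, dz, ax, ay, az
schema error: expected keys dx, dy, dz, ax, ay, az
```

View pics/w0b.png

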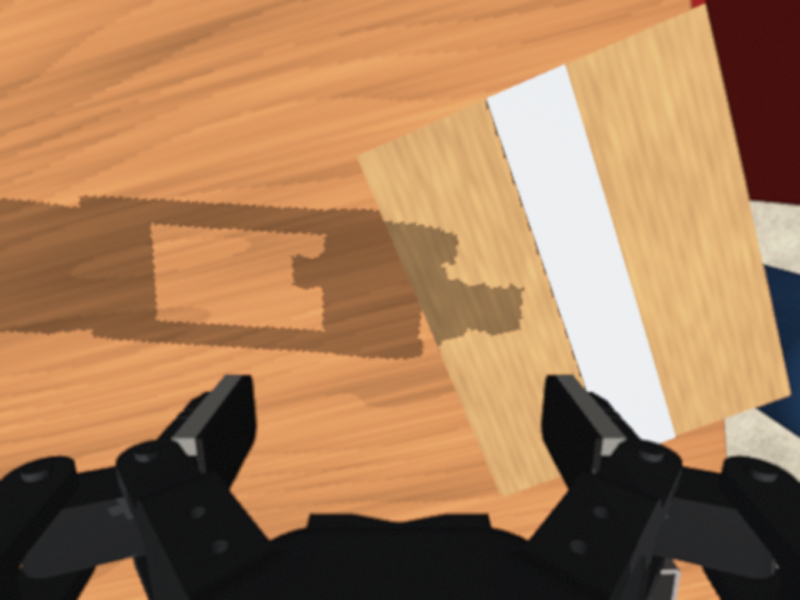

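The wrist picture shows that the gripper blocks the lower part of the view, and that every row needs all six keys. I'll view from a little further out.

```bash
python3 -m pendant '[{"dx":0,"dy":0,"dz":0,"ax":0,"ay":0,"az":-0.123},{"dx":0,"dy":0,"dz":0,"ax":0,"ay":0,"az":-0.123},{"dx":-34,"dy":-34,"dz":0,"ax":0,"ay":0,"az":0},{"dx":-34,"dy":-34,"dz":0,"ax":0,"ay":0,"az":0},{"dx":-34,"dy":-34,"dz":0,"ax":0,"ay":0,"az":0},{"dx":-35,"dy":-34,"dz":0,"ax":0,"ay":0,"az":0},{"dx":-35,"dy":-34,"dz":0,"ax":0,"ay":0,"az":0},{"dx":-35,"dy":-34,"dz":0,"ax":0,"ay":0,"az":0},{"dx":-35,"dy":-34,"dz":0,"ax":0,"ay":0,"az":0},{"dx":-34,"dy":-34,"dz":0,"ax":0,"ay":0,"az":0},{"dx":-34,"dy":-34,"dz":0,"ax":0,"ay":0,"az":0},{"dx":-17,"dy":-42,"dz":-5,"ax":0,"ay":0,"az":0},{"dx":-17,"dy":-42,"dz":-5,"ax":0,"ay":0,"az":0},{"dx":-17,"dy":-42,"dz":-5,"ax":0,"ay":0,"az":0},{"dx":-17,"dy":-42,"dz":-5,"ax":0,"ay":0,"az":0},{"dx":-17,"dy":-42,"dz":-5,"ax":0,"ay":0,"az":0},{"dx":-17,"dy":-42,"dz":-5,"ax":0,"ay":0,"az":0},{"dx":-17,"dy":-42,"dz":-5,"ax":0,"ay":0,"az":0},{"dx":-17,"dy":-42,"dz":-5,"ax":0,"ay":0,"az":0},{"dx":-17,"dy":-42,"dz":-5,"ax":0,"ay":0,"az":0}]' 1
python3 -m pendant '[{"dx":0,"dy":0,"dz":0,"ax":0,"ay":0,"az":0},{"dx":0,"dy":0,"dz":0,"ax":0,"ay":0,"az":0},{"dx":0,"dy":0,"dz":0,"ax":0,"ay":0,"az":0}]'
python3 - <<'E'
from h import *
c,im=shot("wrist","w1.png"); s=r.state(); print(s["tcp_pos"],s["tool_rot"],s["joint_positions"])
for th in ["clamp","slide","puller","eye","post_tip","driver"]:
    for m in r.recognise(th,"wrist")[:3]: print(th,np.round(m["box"]),round(m["confidence"],2))
cv2.imwrite("pics/w1b.png",cv2.resize(im[:,:,::-1],(800,600),interpolation=cv2.INTER_CUBIC))
np.savez("w1.npz",K=c[0],D=c[1],R=c[2],t=c[3])
E
```

```text
t: 3.05
tcp_pos: [0.6034, -0.1287, 0.2956]
tool_rot: [[-1.0, 0.001, 0.0], [0.001, 1.0, 0.0], [-0.0, 0.0, -1.0]]
ft_force: [0.4, 1.2, 1.1]
finger_gap: 0.0854
grip_force: 0.0
t: 3.35
tcp_pos: [0.6023, -0.126, 0.2949]
tool_rot: [[-1.0, 0.001, -0.001], [0.001, 1.0, 0.001], [0.001, 0.001, -1.0]]
ft_force: [0.4, 0.7, -0.2]
finger_gap: 0.0854
grip_force: 0.0
[ 0.60228037 -0.12561904  0.29505346] [[-9.99999465e-01 -2.30912341e-04 -1.00862942e-03]
 [-2.31628568e-04  9.99999721e-01  7.10039465e-04]
 [ 1.00846518e-03  7.10272712e-04 -9.99999239e-01]] [-1.57279572e+01  1.91960919e+01  7.72813835e+01  2.36417393e-02
  8.35891794e+01 -1.05743861e+02]
clamp [282.  71. 441. 305.] 0.89
slide [318. 160. 403. 269.] 0.78
puller [136.  10. 176. 179.] 0.93
eye [132.  14. 179. 177.] 0.71
eye [315. 159. 410. 267.] 0.19
post_tip [316. 162. 403. 262.] 0.59
post_tip [286.  71. 441. 303.] 0.19
driver [146. 185. 165. 276.] 0.86
```

View pics/w1b.png

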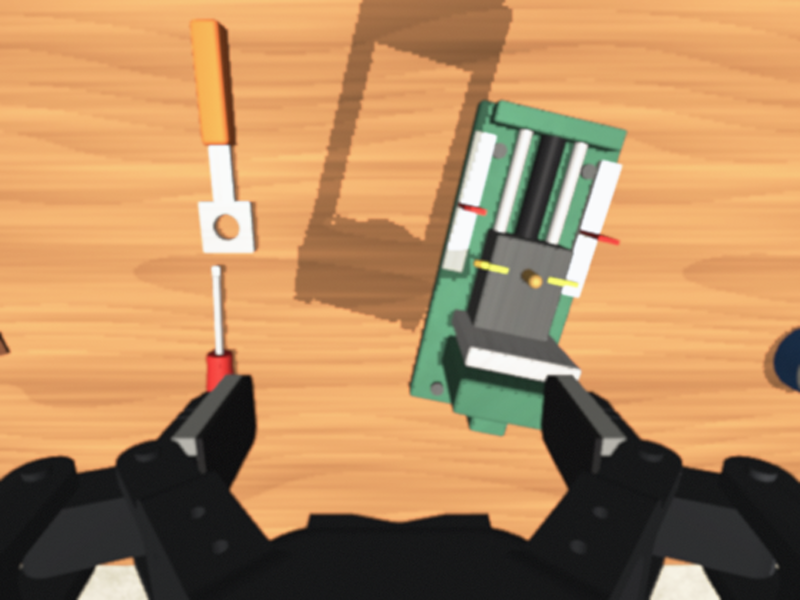

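The picture shows, in 800-px coordinates:
- **Orange handle:** bar (191–232, 20–144), hole at (227,227).
- **Clamp post:** (534,280).
- **Yellow pointers:** (482–508,268) and (548–578,283).
- **Red flags:** (474,209) and (600,238).

The screwdriver tip is at (216,268), close to the eye plate.

```bash
python3 - <<'E'
from h import *
f=np.load("w1.npz"); c=(f["K"],f["D"],f["R"],f["t"])
im=cv2.imread("pics/w1.png").astype(int)
P=lambda l,z: onz(c,(np.array(l,float)+.5)*.7-.5,z)
cor=P([[191,22],[219,20],[232,143],[203,144]],.026)
print("bar top corners",cor.round(4),"len",np.linalg.norm(cor[0]-cor[3]).round(4),np.linalg.norm(cor[0]-cor[1]).round(4))
# colour masks
hsv=cv2.cvtColor(im.astype(np.uint8),cv2.COLOR_BGR2HSV)
eye=P([[227,227]],.016)[0]; 
# hole: wood within plate
e=((eye)); b=cor.mean(0)
print("eye",eye.round(4),"bar",b.round(4),"yaw",np.degrees(np.arctan2(*(eye-b)[1::-1])).round(2),np.degrees(np.arctan2(*((cor[2]+cor[3]-cor[0]-cor[1]))[1::-1])).round(2),"dist",np.linalg.norm((eye-b)[:2]).round(4))
print("post tip",P([[535,281]],.088).round(4),"foot",P([[531,277]],.065).round(4))
m=((hsv[...,0]<6)|(hsv[...,0]>174))&(hsv[...,1]>170)&(hsv[...,2]>120)
n,l,st,ct=cv2.connectedComponentsWithStats(m.astype(np.uint8))
for i in range(1,n):
    if st[i,4]>8: print("red",st[i],onz(c,[ct[i]],.066).round(4))
m=(abs(hsv[...,0]-28)<5)&(hsv[...,1]>150)&(hsv[...,2]>170)
n,l,st,ct=cv2.connectedComponentsWithStats(m.astype(np.uint8))
for i in range(1,n):
    if st[i,4]>8 and ct[i][1]<260: print("yel",st[i],onz(c,[ct[i]],.067).round(4))
print("crossbar front",P([[496,100],[627,130]],.042).round(4))
print("base left",P([[410,394],[479,101]],.02).round(4))
E
```

```text
bar top corners [[ 0.4315 -0.2779  0.026 ]
 [ 0.4303 -0.2571  0.026 ]
 [ 0.5168 -0.255   0.026 ]
 [ 0.5175 -0.2779  0.026 ]] len 0.086 0.0209
eye [ 0.5835 -0.2685  0.016 ] bar [ 0.474 -0.267  0.026] yaw -0.83 0.69 dist 0.1095
post tip [[ 0.6128 -0.028   0.088 ]] foot [[ 0.6151 -0.0246  0.065 ]]
red [325 144  14   5  23] [[ 0.564  -0.0706  0.066 ]]
red [418 165  15   6  50] [[0.5863 0.0298 0.066 ]]
red [145 248  18  26 316] [[ 0.69  -0.269  0.066]]
crossbar front [[ 0.4874 -0.0534  0.042 ]
 [ 0.5079  0.0456  0.042 ]]
base left [[ 0.7348 -0.1142  0.02  ]
 [ 0.4854 -0.0624  0.02  ]]
```

The numbers agree with each other:

| Quantity | Value |
|---|---|
| Flag spacing | 0.103 m |
| Bar to eye | 0.1095 m |
| Clamp yaw | about -12° |
| Post | (0.613, -0.028), matching the crossbar plus 119 mm |
| Mark opening | about 39 mm |

I'll grasp the bar 15 mm towards the eye.

```bash
python3 -m pendant '[{"dx":22.8,"dy":-28.3,"dz":36,"ax":0,"ay":0,"az":0},{"dx":22.8,"dy":-28.3,"dz":36,"ax":0,"ay":0,"az":0},{"dx":22.8,"dy":-28.3,"dz":36,"ax":0,"ay":0,"az":0},{"dx":22.8,"dy":-28.3,"dz":36,"ax":0,"ay":0,"az":0},{"dx":22.8,"dy":-28.3,"dz":36,"ax":0,"ay":0,"az":0},{"dx":0,"dy":0,"dz":30,"ax":0,"ay":0,"az":0},{"dx":0,"dy":0,"dz":30,"ax":0,"ay":0,"az":0},{"dx":0,"dy":0,"dz":20,"ax":0,"ay":0,"az":0},{"dx":0,"dy":0,"dz":14,"ax":0,"ay":0,"az":0},{"dx":0,"dy":0,"dz":0,"ax":0,"ay":0,"az":0},{"dx":0,"dy":0,"dz":0,"ax":0,"ay":0,"az":0}]' 1
python3 -m pendant '[{"dx":0,"dy":0,"dz":0,"ax":0,"ay":0,"az":0},{"dx":0,"dy":0,"dz":0,"ax":0,"ay":0,"az":0},{"dx":0,"dy":0,"dz":0,"ax":0,"ay":0,"az":0},{"dx":0,"dy":0,"dz":0,"ax":0,"ay":0,"az":0},{"dx":0,"dy":0,"dz":0,"ax":0,"ay":0,"az":0},{"dx":0,"dy":0,"dz":0,"ax":0,"ay":0,"az":0},{"dx":0,"dy":0,"dz":0,"ax":0,"ay":0,"az":0},{"dx":0,"dy":0,"dz":0,"ax":0,"ay":0,"az":0},{"dx":0,"dy":0,"dz":0,"ax":0,"ay":0,"az":0},{"dx":0,"dy":0,"dz":0,"ax":0,"ay":0,"az":0}]' -1
```

```text
t: 4.8
tcp_pos: [0.4916, -0.2649, 0.0255]
tool_rot: [[-1.0, 0.0, -0.0], [0.0, 1.0, 0.0], [0.0, 0.0, -1.0]]
ft_force: [0.4, 0.9, -0.5]
finger_gap: 0.0852
grip_force: 0.0
t: 5.8
tcp_pos: [0.4922, -0.2658, 0.0264]
tool_rot: [[-1.0, 0.001, 0.002], [0.001, 1.0, -0.002], [-0.002, -0.002, -1.0]]
ft_force: [-0.6, -1.2, 6.0]
finger_gap: 0.0209
grip_force: 60.3
```

```bash
python3 -m pendant '[{"dx":0,"dy":0,"dz":-20,"ax":0,"ay":0,"az":0},{"dx":0,"dy":0,"dz":-30,"ax":0,"ay":0,"az":0},{"dx":0,"dy":0,"dz":-35,"ax":0,"ay":0,"az":0},{"dx":0,"dy":0,"dz":-35,"ax":0,"ay":0,"az":0},{"dx":-4.5,"dy":37,"dz":0,"ax":0,"ay":0,"az":0},{"dx":-4.5,"dy":37,"dz":0,"ax":0,"ay":0,"az":0},{"dx":-4.5,"dy":37,"dz":0,"ax":0,"ay":0,"az":0},{"dx":-4.5,"dy":37,"dz":0,"ax":0,"ay":0,"az":0},{"dx":-4.5,"dy":37,"dz":0,"ax":0,"ay":0,"az":0},{"dx":-4.5,"dy":37,"dz":0,"ax":0,"ay":0,"az":0},{"dx":-4.5,"dy":37,"dz":0,"ax":0,"ay":0,"az":0},{"dx":0,"dy":0,"dz":0,"ax":0,"ay":0,"az":0.07},{"dx":0,"dy":0,"dz":0,"ax":0,"ay":0,"az":0.07},{"dx":0,"dy":0,"dz":0,"ax":0,"ay":0,"az":0.07},{"dx":0,"dy":0,"dz":0,"ax":0,"ay":0,"az":0},{"dx":0,"dy":0,"dz":0,"ax":0,"ay":0,"az":0},{"dx":0,"dy":0,"dz":0,"ax":0,"ay":0,"az":0},{"dx":0,"dy":0,"dz":0,"ax":0,"ay":0,"az":0}]'
python3 - <<'E'
from h import *
a=[]
for n,(x,y) in {"side":(270,130),"scene":(235,180)}.items():
    c,im=shot(n,n+"1.png"); a.append(cv2.resize(im[y:y+120,x:x+100,::-1],(400,480),interpolation=cv2.INTER_CUBIC))
    s=r.state()
    for th in ["puller","slide"]:
        for m in r.recognise(th,n)[:2]: print(n,th,np.round(m["box"]),round(m["confidence"],2))
cv2.imwrite("pics/pair1.png",np.hstack(a)); print(s["tcp_pos"])
E
```

```text
t: 7.6
tcp_pos: [0.523, -0.0062, 0.1453]
tool_rot: [[-0.978, 0.209, -0.0], [0.209, 0.978, 0.0], [0.0, -0.0, -1.0]]
ft_force: [0.2, 0.4, -2.8]
finger_gap: 0.0204
grip_force: 59.5
side puller [207. 270. 245. 326.] 0.89
side puller [255. 173. 324. 190.] 0.79
side slide [303. 173. 334. 217.] 0.95
side slide [350. 263. 404. 277.] 0.7
scene puller [231. 184. 276. 189.] 0.89
scene puller [171. 173. 216. 182.] 0.78
scene slide [271. 230. 305. 267.] 0.57
[ 0.52311315 -0.00615085  0.14537046]
```

View pics/pair1.png

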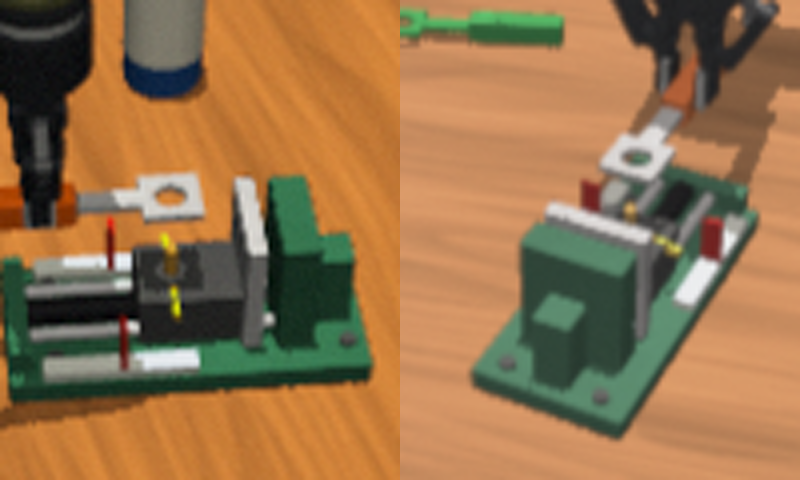

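The pair shows the handle held level, with its eye at side crop (172,196) and scene crop (636,157), above the post at (171,246) and (630,207).

```bash
python3 - <<'E'
from h import *
cs,cc=cam("side"),cam("scene")
def tri(a,b):
    A=[];B=[]
    for c,p in((cs,a),(cc,b)):
        o,d=ray(c,[p]); d=d[0]/np.linalg.norm(d[0]); M=np.eye(3)-np.outer(d,d); A.append(M);B.append(M@o)
    X=np.linalg.lstsq(np.vstack(A),np.hstack(B),rcond=None)[0]
    return X
s=lambda x,y:(270+(x+.5)/4-.5,130+(y+.5)/4-.5)
q=lambda x,y:(235+(x-400+.5)/4-.5,180+(y+.5)/4-.5)
e=tri(s(172,196),q(636,157)); p=tri(s(171,246),q(630,207))
print("eye",e.round(4),"post",p.round(4),"eye-post",(e-p).round(4))
z=.1454-.026+.016
print("eye on z",onz(cs,[s(172,196)],z),onz(cc,[q(636,157)],z)); print("post on z.089",onz(cs,[s(171,246)],.089),onz(cc,[q(630,207)],.089))
E
```

```text
eye [ 0.6152 -0.0254  0.1346] post [ 0.6156 -0.0283  0.089 ] eye-post [-0.0003  0.0029  0.0456]
eye on z [[ 0.61504101 -0.02656935  0.1354    ]] [[ 0.61589887 -0.02505503  0.1354    ]]
post on z.089 [[ 0.61536458 -0.02768126  0.089     ]] [[ 0.61616311 -0.02856542  0.089     ]]
```

```bash
python3 -m pendant '[{"dx":-0.5,"dy":-2.5,"dz":10,"ax":0,"ay":0,"az":0},{"dx":0,"dy":0,"dz":15,"ax":0,"ay":0,"az":0},{"dx":0,"dy":0,"dz":8,"ax":0,"ay":0,"az":0},{"dx":0,"dy":0,"dz":8,"ax":0,"ay":0,"az":0},{"dx":0,"dy":0,"dz":8,"ax":0,"ay":0,"az":0},{"dx":0,"dy":0,"dz":8,"ax":0,"ay":0,"az":0},{"dx":0,"dy":0,"dz":0,"ax":0,"ay":0,"az":0},{"dx":0,"dy":0,"dz":0,"ax":0,"ay":0,"az":0},{"dx":0,"dy":0,"dz":0,"ax":0,"ay":0,"az":0},{"dx":0,"dy":0,"dz":0,"ax":0,"ay":0,"az":0}]'
python3 - <<'E'
from h import *
a=[]
for n,(x,y) in {"side":(270,130),"scene":(235,180)}.items():
    c,im=shot(n,n+"2.png"); a.append(cv2.resize(im[y:y+120,x:x+100,::-1],(400,480),interpolation=cv2.INTER_CUBIC))
cv2.imwrite("pics/pair2.png",np.hstack(a))
E
```

```text
t: 8.9
tcp_pos: [0.5235, -0.0086, 0.0888]
tool_rot: [[-0.978, 0.209, 0.001], [0.209, 0.978, -0.0], [-0.001, 0.0, -1.0]]
ft_force: [-0.2, -0.1, -1.5]
finger_gap: 0.0209
grip_force: 59.5
```

View pics/pair2.png

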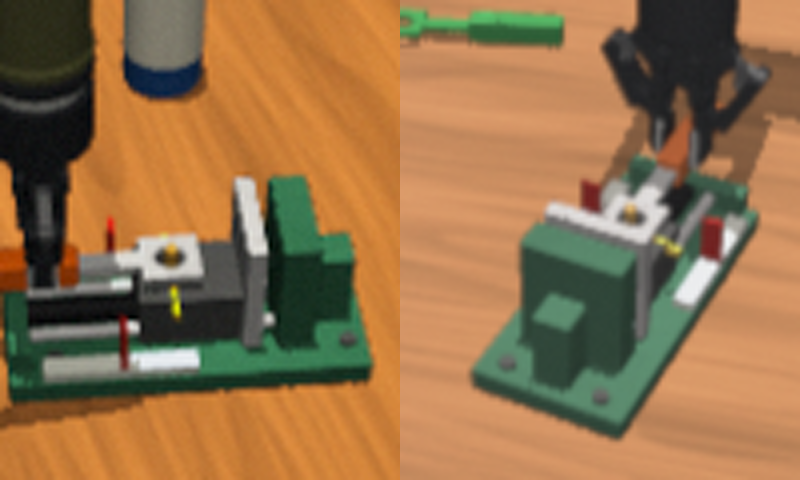

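The eye is over the post in both views, with the post showing through the hole at (171,252) and (630,212), and there is no contact force. Now I'll draw the slide out.

```bash
python3 -m pendant '[{"dx":0,"dy":0,"dz":3,"ax":0,"ay":0,"az":0},{"dx":4,"dy":0,"dz":0,"ax":0,"ay":0,"az":0},{"dx":4,"dy":0,"dz":0,"ax":0,"ay":0,"az":0},{"dx":4,"dy":0,"dz":0,"ax":0,"ay":0,"az":0},{"dx":4,"dy":0,"dz":0,"ax":0,"ay":0,"az":0},{"dx":4,"dy":0,"dz":0,"ax":0,"ay":0,"az":0},{"dx":4,"dy":0,"dz":0,"ax":0,"ay":0,"az":0},{"dx":4,"dy":0,"dz":0,"ax":0,"ay":0,"az":0},{"dx":4,"dy":0,"dz":0,"ax":0,"ay":0,"az":0},{"dx":4,"dy":0,"dz":0,"ax":0,"ay":0,"az":0},{"dx":4,"dy":0,"dz":0,"ax":0,"ay":0,"az":0},{"dx":0,"dy":0,"dz":0,"ax":0,"ay":0,"az":0},{"dx":0,"dy":0,"dz":0,"ax":0,"ay":0,"az":0},{"dx":0,"dy":0,"dz":0,"ax":0,"ay":0,"az":0},{"dx":0,"dy":0,"dz":0,"ax":0,"ay":0,"az":0}]'
python3 - <<'E'
from h import *
a=[]
for n,(x,y) in {"side":(260,170),"scene":(255,205)}.items():
    c,im=shot(n,n+"3.png"); a.append(cv2.resize(im[y:y+60,x:x+66,::-1],(396,360) if 0 else (400,364),interpolation=cv2.INTER_CUBIC))
cv2.imwrite("pics/pair3.png",np.hstack(a))
E
```

```text
t: 10.5
tcp_pos: [0.4866, -0.0006, 0.0858]
tool_rot: [[-0.978, 0.209, 0.005], [0.209, 0.978, -0.001], [-0.005, 0.0, -1.0]]
ft_force: [6.7, -1.8, -5.9]
finger_gap: 0.0207
grip_force: 59.0
```

View pics/pair3.png

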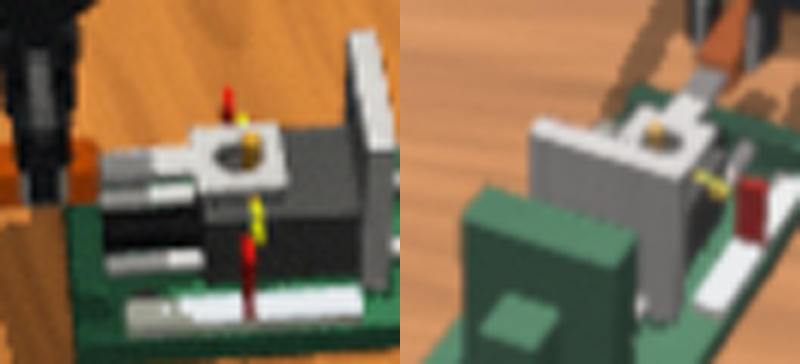

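The pair shows the eye pulling on the post. The near pointer at (258,215) is still a little to the right of the near flag at (249,240), so the slide is a few mm short.

```bash
python3 - <<'E'
from h import *
cs,cc=cam("side"),cam("scene"); k=400/66
s=lambda x,y:(260+(x+.5)/k-.5,170+(y+.5)/k-.5)
q=lambda x,y:(255+(x-400+.5)/k-.5,205+(y+.5)/k-.5)
X=np.array([.978,-.209]);Y=np.array([.209,.978])
f=lambda c,p,z:(lambda v:(round(v@X,4),round(v@Y,4)))(onz(c,[p],z)[0][:2])
print("side flag near",f(cs,s(249,239),.066),"far",f(cs,s(228,90),.066))
print("scene flag right top",f(cc,q(752,181),.066))
print("side pointer near in/out",f(cs,s(258,200),.065),f(cs,s(259,222),.065),"far tip",f(cs,s(243,117),.065))
print("scene pointer",f(cc,q(712,184),.065))
print("post side,scene",f(cs,s(251,135),.089),f(cc,q(656,126),.089))
print("wrist mark", np.array([.5752,-.0204])@X, "post closed tri",np.array([.6156,-.0283])@X)
E
```

```text
side flag near (np.float64(0.5702), np.float64(0.0567)) far (np.float64(0.5706), np.float64(0.1578))
scene flag right top (np.float64(0.5686), np.float64(0.1506))
side pointer near in/out (np.float64(0.5771), np.float64(0.0827)) (np.float64(0.576), np.float64(0.0683)) far tip (np.float64(0.5759), np.float64(0.1393))
scene pointer (np.float64(0.5783), np.float64(0.1333))
post side,scene (np.float64(0.5755), np.float64(0.1015)) (np.float64(0.5764), np.float64(0.1014))
wrist mark 0.5668092 post closed tri 0.6079715000000001
```

```bash
python3 -m pendant '[{"dx":2.5,"dy":0,"dz":0,"ax":0,"ay":0,"az":0},{"dx":2,"dy":0,"dz":0,"ax":0,"ay":0,"az":0},{"dx":2,"dy":0,"dz":0,"ax":0,"ay":0,"az":0},{"dx":0,"dy":0,"dz":0,"ax":0,"ay":0,"az":0},{"dx":0,"dy":0,"dz":0,"ax":0,"ay":0,"az":0},{"dx":0,"dy":0,"dz":0,"ax":0,"ay":0,"az":0},{"dx":0,"dy":0,"dz":0,"ax":0,"ay":0,"az":0},{"dx":0,"dy":0,"dz":0,"ax":0,"ay":0,"az":0},{"dx":0,"dy":0,"dz":0,"ax":0,"ay":0,"az":0}]'
python3 - <<'E'
from h import *
a=[]
for n,(x,y) in {"side":(260,170),"scene":(255,205)}.items():
    c,im=shot(n,n+"4.png"); a.append(cv2.resize(im[y:y+60,x:x+66,::-1],(400,364),interpolation=cv2.INTER_CUBIC))
cv2.imwrite("pics/pair4.png",np.hstack(a))
E
```

```text
t: 11.5
tcp_pos: [0.4806, 0.0007, 0.0859]
tool_rot: [[-0.978, 0.209, 0.006], [0.209, 0.978, -0.001], [-0.006, 0.0, -1.0]]
ft_force: [6.3, -0.6, -6.3]
finger_gap: 0.0208
grip_force: 59.0
```

View pics/pair4.png

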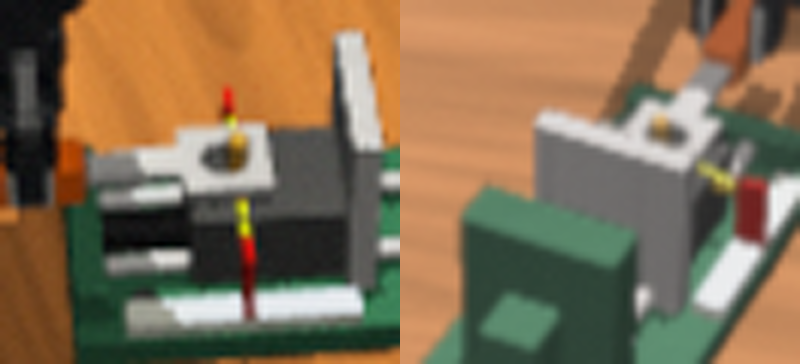

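The pointers (233,121) and (244,215) now lie on the line between the flags (228,92) and (248,240), with the post still in the eye. I'll hold briefly and hand in.

```bash
python3 -m pendant '[{"dx":0,"dy":0,"dz":0,"ax":0,"ay":0,"az":0},{"dx":0,"dy":0,"dz":0,"ax":0,"ay":0,"az":0},{"dx":0,"dy":0,"dz":0,"ax":0,"ay":0,"az":0},{"dx":0,"dy":0,"dz":0,"ax":0,"ay":0,"az":0},{"dx":0,"dy":0,"dz":0,"ax":0,"ay":0,"az":0},{"dx":0,"dy":0,"dz":0,"ax":0,"ay":0,"az":0},{"dx":0,"dy":0,"dz":0,"ax":0,"ay":0,"az":0}]' && python3 -c "
from bench import r
print(r.sign_off())"
```

```text
t: 12.3
tcp_pos: [0.4806, 0.0007, 0.0859]
tool_rot: [[-0.978, 0.209, 0.006], [0.209, 0.978, -0.001], [-0.006, 0.0, -1.0]]
ft_force: [6.5, -2.9, -6.9]
finger_gap: 0.0208
grip_force: 59.0
the job is handed in; nothing more can be done
None
```

I handed the job in at about 12.3 s with the orange handle's eye over the post and the slide held with its pointers on the red flags to within about 1 mm by the side camera; the sign-off returned no verdict.

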